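# Shadowgraph: chuck the punch, hold the glass scale in the light

### The arm

A 6-joint arm with a two-finger parallel gripper is mounted at the origin on a cart in front of the work surface, level with it; the furniture and walls round the work are solid. World frame = base frame: x ahead of the robot, y to its left, z up, the work surface at z = 0. Lengths are in m, angles in degrees, forces in N, time in s.
With the tool pointing down it reaches from about 0.25 to 0.725 m from the base axis. Payload 9.7 kg.
Tool frame: the origin (TCP) lies midway between the tips of the shut fingers; the grasp point (between the pads) lies bot.hold_point_z behind it (bot.hold_point_z is the distance from the TCP to the grasp point, in m); z points along the fingers, y is the line along which they close (so a half turn about z gives the same grasp; the last joint's range is limited). The gripper opens to 85 mm and grips with 20 to 120 N. Pads are 22 mm wide; open, the fingers measure 114 mm over their backs; the gripper's body (76 mm by 85 mm) begins 54 mm behind the grasp point. The pads swing forward as they close: fully open they stand 13 mm farther back than shut.
Start: joints at [-67.552, 4.979, 10.078, 95.1, 0, 90], TCP at [0.21, -0.508, 0.2] pointing down, gripper open.
Joint ranges: [-179.16, 179.16], [-48.56, 103.87], [-65.8, 70.77], [-126.05, 130.52], [-82.76, 87.17], [-180, 180]. Speed limits (degrees/s): [127.2, 127.2, 147.25, 180, 180, 180].

### API

Orientations are given as [roll, pitch, yaw] about the fixed x, y, z axes, in that order (R = Rz(yaw) Ry(pitch) Rx(roll)).
In Python, from workcell import bot, camera, camera_model, ticket gives the robot as it stands.
- The arm moves only by the tool send_rows, never from a script. Its argument "targets" is text: rows parted by semicolons, each of 5 numbers parted by spaces: the shift along the tool's x, y, z in mm, then the turn about the tool's z in degrees, then the closure in counts, from 0 (fully open) to 255 (shut). A call has 1 to 20 rows; each row is the pose to reach, as a shift and turn from the pose commanded when the call began, along the tool's axes at that moment; what a row does not reach only later rows make up. A row lasts 1/8 s, in which the tool goes at most 62.5 mm and 10.7 degrees, less where a joint would pass 70% of its speed; a pose out of reach is approached as far as the arm can. A call with a gripper value outside its range is refused whole. The fingers move at their own pace and stop on an object; "newtons" is the grip in N (left out, the last holds). Time passes only in rows, so rows that repeat a pose let the fingers close. It gives the time, the measured TCP pose, the force, the opening and the grip force at its end, in the units of the state.
- bot.get_obs(): the state, without advancing time (a new reading comes with each control period).
- camera(name): name is "scene" or "top" or "wrist"; returns the picture (400x640x3 uint8, blue, green, red); there is no depth.
- camera_model(name): a dict with "K" (3x3 intrinsics, pixels), "pose" (4x4, takes a point from camera to world coordinates); the wrist camera has in their place "T_tool_cam" (4x4, takes a point from camera to tool coordinates, whose origin is the TCP and whose axes are the flange's). Camera axes: x right, y down, z forward; pixel columns grow to the right and rows downward; lengths in m; the calibration is good to about 2 mm. A picture is of the moment at which its call begins: read the wrist's pose just before it. camera_model takes no time and is no camera call.
- ticket.job_done(): hands the job in; it is judged then, once.
The state is a dict: "time": time; "q": joint angles; "qd": joint speeds; "joint_efforts": joint torques, N m; "ee_pos": TCP position; "tcp_rot": TCP orientation; "wrist_force": force on the tool from outside, world axes, zero at the start; "torque": the same for the moment, N m; "opening": finger opening in m; "grasp_force": force on a finger pad.
Only numpy, scipy, OpenCV 4.12 (cv2) and the standard library are available. Lean on these libraries where they do the work, as an engineer would, in place of code of your own. Each camera call takes 0.05 s, during which the arm holds its last target. There are 200 camera calls.

### The job

Set up the bench shadowgraph to read the punch against a scale: turn the chuck's knurled sleeve clockwise (seen from above) until the three jaws grip the punch firmly upright, and let go of the sleeve. Then take the taller of the two glass scale blocks out of its wooden rest, with the fingers on its two frosted faces only, never on the clear windows, and hold it upright in the light path between the punch and the lens: windows square to the light, the light passing through the middle of the block, the block touching nothing but the fingers. Finish while still holding it there; leave the short block and the other things where they are.

Things in the scene. Friction and masses are not known exactly. Their poses are not given: they have to be found in the camera images.
- shadowgraph: bench shadowgraph, fixed: grey base plate 90 x 335 x 15 mm; in a row along its own y a lamp tube (y -137 to -67 mm, 118 mm high), the chuck, a gap, a lens (30 mm across, front at y = +111 mm) and a grey viewing head (80 x 52 mm, y 144 to 196 mm, 132 mm high). Origin under the chuck's axis at table height, z up; light runs along +y, 98 mm above the table; the screen looks to -x.
- chuck_axis (a point): point on the chuck's upright axis level with the top of the sleeve, 86 mm above the table; axes as those of the shadowgraph.
- sleeve_grip (a point): point on the chuck's axis where the sleeve is best gripped, 77 mm above the table; turns with the sleeve. The sleeve is a knurled dark steel cylinder, 45 mm across, from 46 to 86 mm above the table; the punch stands 24 mm out of its top between the fingers. Nothing higher than the base plate stands within 65 mm of the axis.
- chuck_sleeve (a joint): turn of the sleeve in rad: 0 open, growing clockwise seen from above, stop at 1.6. Starts at 0 to 0.3, stays where it is left, drags at 0.2 N m. Each rad moves all three jaws 4 mm inwards; they meet the punch at about 0.65 to 0.8 and the sleeve goes stiff; turn the hand 0.2 rad or more past that to grip firmly.
- jaw_a: first of three steel jaws in the chuck's face (7 mm wide, tops 87 mm above the table); its origin is under the chuck's axis at table height, and its own +x points outwards to where it sits.
- jaw_b: second jaw, likewise, 120 degrees on.
- jaw_c: third jaw, likewise, 240 degrees on.
- punch: black steel dapping punch, 95 mm long, 13 mm thick, tapering to 10 mm at the working end; stands upright and loose in the chuck's bore, working end up. Its own y runs along its length, pointing down; its origin lies half-way along, on its skin (6.5 mm off its axis). Not to be taken out.
- punch_tip (a point): centre of the punch's upper, working end, about 110 mm above the table.
- light_path (a point): point on the light path half-way between sleeve and lens, 98 mm above the table and 66 mm from the chuck's axis towards the lens; its y runs along the light, z up. The gap from the sleeve's side to the lens is 88 mm along the light; below it the base plate's top is 15 mm above the table.
- tall_block_center (a point): centre of the taller glass scale block, 24 x 14 x 56 mm, 50 g, upright in one slot of the rest; top 69 mm above the table. Its own z is up; x runs through the two clear windows (upright faces 14 mm wide, 24 mm apart; one bears a fine scale); y through the two frosted faces (24 mm wide, 14 mm apart). Its lowest 15 mm sit in the slot with 1 mm of play all round.
- tall_block: the same block; origin at the centre of its underside, 13 mm above the table at the start, axes as above.
- tall_block_windows: the clear glass of the tall block with its two windows (faces at its own +x and -x); origin at the block's centre, axes as above. Fingers must not touch it.
- short_block_center (a point): centre of the shorter scale block, 24 x 14 x 36 mm, otherwise alike, in the other slot; top 49 mm above the table. Stays there.
- rest: dark wooden rest, fixed: 50 x 116 x 28 mm, origin at the centre of its underside; two slots 15 mm deep with centres at its own y = -30 and +30 mm (either block may be in either). The blocks' window-to-window direction runs along the rest's own y, so the frosted faces look to its +x and -x.
- half_round_file: file with a red wooden handle lying on the table, 25 x 251 x 25 mm; origin at the centre of its underside. Stays there.
- die_ring: steel die ring lying on the table, 56 mm across, 18 mm high; origin at the centre of its underside. Stays there.
- steel_block: square steel bench block, 62 x 62 x 20 mm; origin at the centre of its underside. Stays there.
There are look-alikes about, which are no part of the job. What is shaped like the tall_block but purple is not meant.

How it is judged (in metres and radians):
On the way, in this order (a step that is already met when the one before it is completed fails the run):
1. the three jaws grip the punch upright and the sleeve is let go (contact force between each of jaw_a, jaw_b, jaw_c and punch above 5 N and angle between the y axis of punch and the z axis of shadowgraph, either way round below 0.06 rad and horizontal distance between punch_tip and chuck_axis below 0.004 m and z of punch_tip in the frame of chuck_axis between 0.018 and 0.03 m and contact force between the fingers and shadowgraph below 0.1 N), for 0.3 s.
2. the tall block is lifted out of its rest between the fingers (contact force between the fingers and tall_block above 1 N and height (world z) of tall_block_center above 0.06 m), for 0.2 s.
At the end, for the whole second after the job is handed in: Each jaw grips the punch (5 N), upright to 0.06 rad, centred to 4 mm. Fingers alone hold the tall block still, touching nothing, upright to 0.12 rad, windows square to 0.14 rad; its centre is within 5 mm sideways, 9 mm in height and 22 mm along of the light path point. Short block in its slot (contact force between each of jaw_a, jaw_b, jaw_c and punch above 5 N and angle between the y axis of punch and the z axis of shadowgraph, either way round below 0.06 rad and horizontal distance between punch_tip and chuck_axis below 0.004 m and z of punch_tip in the frame of chuck_axis between 0.018 and 0.03 m and x of tall_block_center in the frame of light_path between -0.005 and 0.005 m and y of tall_block_center in the frame of light_path between -0.022 and 0.022 m and z of tall_block_center in the frame of light_path between -0.009 and 0.009 m and angle between the z axis of tall_block_center and the z axis of light_path, either way round below 0.12 rad and angle between the x axis of tall_block_center and the y axis of light_path, either way round below 0.14 rad and contact force between the fingers and tall_block above 1 N and contact force between tall_block and shadowgraph below 0.2 N and contact force between tall_block and punch below 0.2 N and linear speed of tall_block below 0.03 m/s and distance of short_block_center from where it was at the start of the episode below 0.015 m); the arm keeps its last pose, push and grip.
It fails at once if the fingers press on the tall block's clear windows (contact force between the fingers and tall_block_windows above 0.5 N).
It fails at once if a bystander is shoved out of its place (distance of any of half_round_file, die_ring, steel_block, short_block_center from where it was at the start of the episode above 0.03 m).
It also fails if it takes over 58 s, if anything falls off the work surface, if the arm or the gripper's body presses on something with over 40 N, if the wrist force passes 120 N, or if a joint passes its speed limit or range.

## Working session

There is one attempt and no reset: what is moved stays moved. The work goes in short steps, Python scripts to look and compute and a tool call to move; the robot and the scene stay as the last step left them, time stands still between calls to the robot, and variables do not carry over. Pictures are saved under pics/ and viewed, at most 10 in all, crops included, and the job is handed in when it is done.

Besides the shell and the picture viewer there is one more tool, called after "Request:" as a command line: name --argument value ..., lists and objects as JSON in quotes. send_rows: Moves the arm, as the interface text tells. Its arguments: {"type":"object","properties":{"targets":{"type":"string"},"newtons":{"type":"number"}},"required":["targets"]}

```bash
mkdir -p pics; python3 - <<'E'
from workcell import bot, camera, camera_model
import cv2, numpy as np
np.set_printoptions(precision=4,suppress=True)
print(bot.get_obs(), bot.hold_point_z)
for n in("scene","top"):
    cv2.imwrite(f"pics/{n}0.png",camera(n)); m=camera_model(n); print(n,m["K"],m["pose"])
print(camera_model("wrist"))
E
```

```text
{'time': 0.0, 'q': array([-67.5526,   5.0137,  10.0312,  95.0996,  -0.0003,  89.9984]), 'qd': array([ 0.0002, -0.0956, -0.0317,  0.0783,  0.0591,  0.0979]), 'joint_efforts': array([ -0.0005, -52.0384,  46.4808,   0.0162,  -0.0001,  -0.    ]), 'ee_pos': array([ 0.2099, -0.5081,  0.1997]), 'tcp_rot': array([-179.9179,    0.0002,   22.449 ]), 'wrist_force': array([-0.5105,  0.4399,  0.2292]), 'torque': array([ 0.049 , -0.0168,  0.0173]), 'grasp_force': 0.0, 'opening': 0.08511272910745332} 0.0187
scene [[471.5293   0.     317.7103]
 [  0.     471.5293 191.2284]
 [  0.       0.       1.    ]] [[-0.6834 -0.4608  0.5663 -0.0005]
 [-0.73    0.4246 -0.5355  0.6508]
 [ 0.0063 -0.7794 -0.6265  0.6941]
 [ 0.      0.      0.      1.    ]]
top [[481.7698   0.     333.3431]
 [  0.     481.7698 201.8127]
 [  0.       0.       1.    ]] [[-0.0019 -0.9881  0.1537  0.3303]
 [-0.9999 -0.0003 -0.0139  0.1177]
 [ 0.0138 -0.1537 -0.988   1.319 ]
 [ 0.      0.      0.      1.    ]]
{'K': array([[338.2375,   0.    , 325.38  ],
       [  0.    , 338.2375, 195.1551],
       [  0.    ,   0.    ,   1.    ]]), 'T_tool_cam': array([[-0.0006, -0.947 , -0.3212,  0.0833],
       [ 1.    , -0.0009,  0.0008, -0.0005],
       [-0.001 , -0.3212,  0.947 , -0.1721],
       [ 0.    ,  0.    ,  0.    ,  1.    ]])}
```

View pics/top0.png

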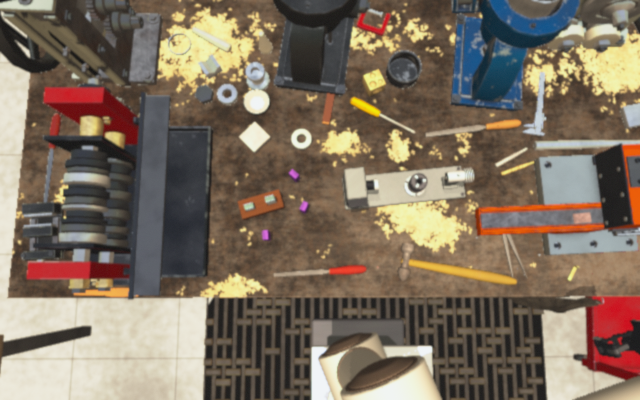

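View pics/scene0.png

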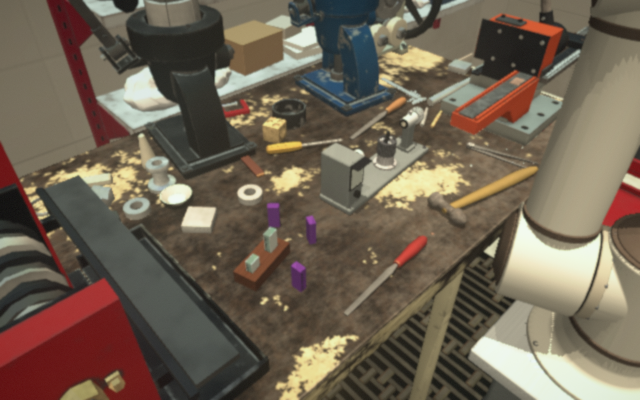

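The top view shows the rest at (261,204), the chuck at (416,183), the lamp at (460,175) and the viewing head at (357,187). In the scene view the rest is at (262,260). Glass blocks sit at (270,238) and (252,263), and the taller-looking one is (270,238). The purple look-alikes at (274,213), (311,229) and (299,275) stand on the table and are not meant. One enlarged crop to confirm.

```bash
cat > h.py <<'E'
from workcell import bot, camera, camera_model
import cv2, numpy as np
from scipy.spatial.transform import Rotation as R
np.set_printoptions(precision=4,suppress=True)
def model(n, obs=None):
    m=camera_model(n)
    if n!="wrist": return m["K"],m["pose"]
    o=obs or bot.get_obs(); T=np.eye(4); T[:3,:3]=R.from_euler("xyz",o["tcp_rot"],degrees=True).as_matrix(); T[:3,3]=o["ee_pos"]
    return m["K"],T@m["T_tool_cam"]
def ray(K,P,uv,z):
    d=P[:3,:3]@np.linalg.solve(K,[uv[0],uv[1],1]); return P[:3,3]+d*(z-P[2,3])/d[2]
def proj(K,P,X):
    p=K@(P[:3,:3].T@(np.asarray(X)-P[:3,3])); return p[:2]/p[2]
E
python3 - <<'E'
from h import *
s=cv2.imread("pics/scene0.png"); t=cv2.imread("pics/top0.png")
a=cv2.resize(s[215:295,220:320],(400,320),interpolation=cv2.INTER_CUBIC)
b=cv2.resize(t[170:230,225:300],(400,320),interpolation=cv2.INTER_CUBIC)
c=cv2.resize(t[155:215,335:485],(800,320)[:2],interpolation=cv2.INTER_CUBIC)
cv2.imwrite("pics/crop1.png",cv2.resize(np.vstack([np.hstack([a,b]),c]),(750,600)))
K,P=model("top"); k,p=model("scene")
for uv,z in [((261,204),.028),((416,183),.086),((461,175),.1),((357,187),.132),((248,205),.06),((271,200),.06)]: print(uv,ray(K,P,uv,z))
for uv,z in [((270,238),.05),((252,263),.04),((386,148),.086)]: print(uv,ray(k,p,uv,z))
E
```

```text
(261, 204) [0.5251 0.2952 0.028 ]
(416, 183) [ 0.5719 -0.1157  0.086 ]
(461, 175) [ 0.5904 -0.2306  0.1   ]
(357, 187) [0.5525 0.0416 0.132 ]
(248, 205) [0.5176 0.325  0.06  ]
(271, 200) [0.5309 0.2647 0.06  ]
(270, 238) [0.5387 0.2672 0.05  ]
(252, 263) [0.5181 0.3271 0.04  ]
(386, 148) [ 0.5587 -0.0956  0.086 ]
```

View pics/crop1.png

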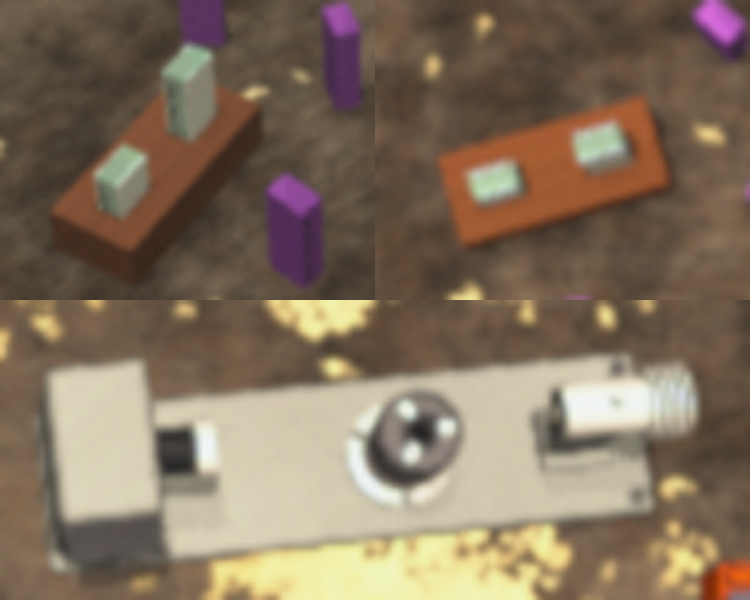

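The crop shows the tall glass block in the slot nearer the chuck, at top-image (271,200). It is clearly taller than the one at (248,205), and both are clear green. The purple pieces are look-alikes on the table. Next I move over the chuck.

Request:
send_rows --targets "0 0 -50 0 0; 40 -20 -50 -10 0; 90 -45 -50 -20 0; 145 -70 -50 -30 0; 200 -95 -50 -40 0; 255 -120 -50 -50 0; 310 -145 -50 -60 0; 365 -170 -50 -70 0; 420 -195 -50 -75 0; 465 -215 -50 -75 0; 483 -226 -50 -75 0; 483 -226 -50 -75 0; 483 -226 -50 -75 0; 483 -226 -50 -75 0"

```text
time: 1.85
ee_pos: [0.5695, -0.1162, 0.2509]
tcp_rot: [180.0, 0.0, 97.4]
wrist_force: [0.0, 0.3, 0.4]
opening: 0.0855
grasp_force: 0.0
```

```bash
python3 - <<'E'
from h import *
o=bot.get_obs(); im=camera("wrist"); cv2.imwrite("pics/w1.png",im); print(o["time"],o["q"],o["ee_pos"],o["tcp_rot"])
import pickle; pickle.dump(o,open("o1.pkl","wb"))
K,P=model("wrist",o); print(proj(K,P,[.57,-.115,.086]))
E
```

```text
1.85 [-11.524   10.9366  22.4084 101.4424  -0.009   71.1229] [ 0.5695 -0.1162  0.2509] [179.9751   0.0181  97.3531]
[325.404  164.9693]
```

View pics/w1.png

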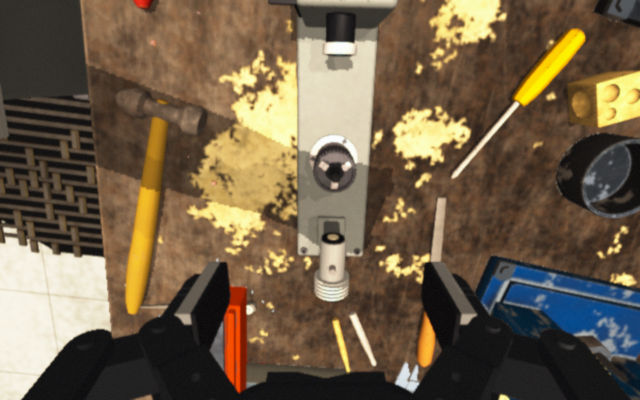

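The wrist view shows the sleeve's top ring near (334,166), the plate edges at columns about 298 and 370, the lens at (340,40) and the lamp at (332,265). I'll refine the axis and yaw from these.

```bash
python3 - <<'E'
from h import *; import pickle
o=pickle.load(open("o1.pkl","rb")); K,P=model("wrist",o); im=cv2.imread("pics/w1.png")
g=cv2.GaussianBlur(im,(3,3),0).astype(int); 
sat=g.max(2)-g.min(2)
L=[];Rr=[]
hs=(sat<22)&(g.mean(2)>60)
for r in list(range(60,130))+list(range(195,245)):
    run=np.where(hs[r,280:395])[0]+280
    # outermost low-sat pixels connected
    m=cv2.morphologyEx(hs[r:r+1].astype(np.uint8),cv2.MORPH_CLOSE,np.ones((1,25),np.uint8))[0]
    c=335
    if not m[c]: continue
    l=c
    while m[l-1]: l-=1
    q=c
    while m[q+1]: q+=1
    L.append(ray(K,P,(l-.5,r),.015)); Rr.append(ray(K,P,(q+.5,r),.015))
L=np.array(L);Rr=np.array(Rr);print(len(L))
for A in(L,Rr):
    for _ in range(3):
        c=np.polyfit(A[:,1],A[:,0],1); e=A[:,0]-np.polyval(c,A[:,1]); A=A[abs(e)<max(.0015,1.5*np.median(abs(e)))]
    print("edge yaw",np.degrees(np.arctan(-c[0])), "x at y=-.115",np.polyval(c,-.115), e.std(),len(A))
gr=cv2.cvtColor(im,cv2.COLOR_BGR2GRAY)[130:205,295:375]
big=cv2.resize(gr,None,fx=4,fy=4,interpolation=cv2.INTER_CUBIC)
C=cv2.HoughCircles(big,cv2.HOUGH_GRADIENT,1.5,20,param1=120,param2=30,minRadius=70,maxRadius=115)
print(None if C is None else [(c[0]/4+295,c[1]/4+130,c[2]/4,ray(K,P,(c[0]/4+295,c[1]/4+130),.086)) for c in C[0][:5]])
hsv=np.hstack([cv2.resize(im[120:210,285:385],(640,576),interpolation=cv2.INTER_CUBIC)]);cv2.imwrite("pics/w1c.png",hsv)
E
```

```text
24
edge yaw 0.24036779360341495 x at y=-.115 0.5787054852791987 0.0006381672574821649 14
edge yaw 25.739741055024478 x at y=-.115 0.5540553520383362 0.0009084876727475495 15
[(np.float32(333.4375), np.float32(159.8125), np.float32(17.65), array([ 0.5774, -0.1086,  0.086 ])), (np.float32(334.1875), np.float32(167.6875), np.float32(20.95), array([ 0.5793, -0.1167,  0.086 ]))]
```

View pics/w1c.png

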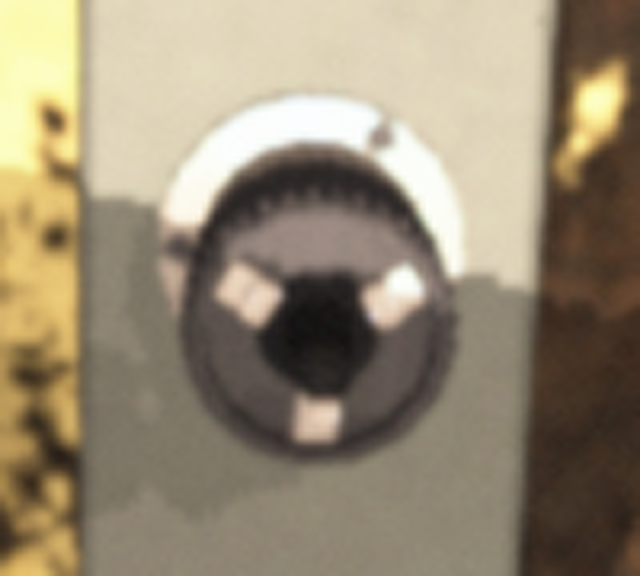

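```bash
python3 - <<'E'
from h import *; import pickle
o=pickle.load(open("o1.pkl","rb")); K,P=model("wrist",o)
for uv in[(334.9,171),(335,172.6)]: print(ray(K,P,uv,.0865))
f=lambda u,v:ray(K,P,(u,v),.015)
for a,b in[((298,120),(297.5,210)),((372,120),(366.3,210)),((300,60),(297.8,250)),((377,60),(364.3,250))]:
    A,B=f(*a),f(*b); d=A-B; print(A,B,np.degrees(np.arctan2(-d[0],d[1])))
print("lens front/top",ray(K,P,(341,47),.113),"lamp",ray(K,P,(333,240),.118))
k,p=model("top")
print(ray(k,p,(335+418/5,0),0)[:0])
E
```

```text
[ 0.5805 -0.1199  0.0865]
[ 0.5808 -0.1216  0.0865]
[ 0.5332 -0.0822  0.015 ] [ 0.5442 -0.1961  0.015 ] 5.492536373125298
[ 0.6202 -0.071   0.015 ] [ 0.6326 -0.1849  0.015 ] 6.17919703079062
[ 0.5288 -0.0161  0.015 ] [ 0.5504 -0.2537  0.015 ] 5.213121307259448
[ 0.6144 -0.0051  0.015 ] [ 0.6395 -0.2424  0.015 ] 6.02879125535648
lens front/top [ 0.5691 -0.0057  0.113 ] lamp [ 0.5862 -0.1825  0.118 ]
[]
```

Request:
send_rows --targets "-5.5 10.5 0 0 0; -5.5 10.5 40 0 0; -5.5 10.5 90 0 0; -5.5 10.5 135 0 0; -5.5 10.5 170 0 0; -5.5 10.5 190 0 0; -5.5 10.5 196 0 0; -5.5 10.5 196 0 0; -5.5 10.5 196 0 60; -5.5 10.5 196 0 100; -5.5 10.5 196 0 100; -5.5 10.5 196 0 100" --newtons 20

```text
time: 3.4
ee_pos: [0.5813, -0.1191, 0.0547]
tcp_rot: [180.0, 0.0, 97.5]
wrist_force: [-0.1, 0.3, -0.7]
opening: 0.052
grasp_force: 0.0
```

Request:
send_rows --targets "0 0 0 0 115; 0 0 0 0 130; 0 0 0 0 150; 0 0 0 0 150" --newtons 20

```text
time: 3.9
ee_pos: [0.5812, -0.1191, 0.0545]
tcp_rot: [-180.0, 0.0, 97.4]
wrist_force: [1.0, -0.4, 0.3]
opening: 0.035
grasp_force: 0.0
```

```bash
python3 - <<'E'
from h import *
o=bot.get_obs(); print(o["opening"],o["grasp_force"],o["wrist_force"])
a=camera("wrist"); b=camera("scene")
cv2.imwrite("pics/g1.png",np.hstack([cv2.resize(a,(480,300)),cv2.resize(b[90:230,310:460],(320,300),interpolation=cv2.INTER_CUBIC)]))
E
```

```text
0.03497380798169667 0.0 [ 1.0023 -0.4278  0.32  ]
```

View pics/g1.png

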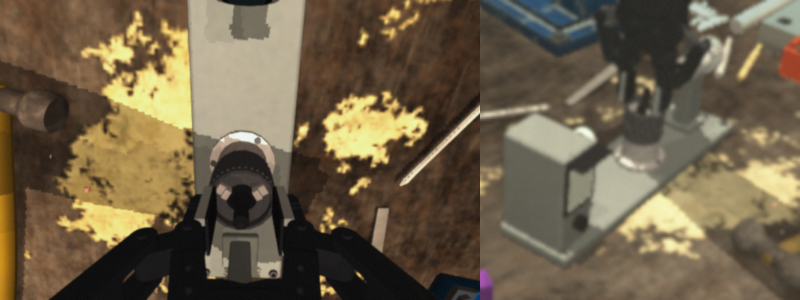

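```bash
python3 - <<'E'
from h import *
o=bot.get_obs()
for n in("scene","wrist"):
    K,P=model(n,o)
    for X in([.5812,-.1191,.0545],[.5812,-.1191,.086],[.5812,-.1191,.046],[.5812+.0175,-.117,.0545],[.5812-.0175,-.121,.0545]): print(n,proj(K,P,X))
b=cv2.resize(camera("scene")[110:180,350:430],(400,350),interpolation=cv2.INTER_CUBIC)
a=cv2.resize(camera("wrist")[190:390,220:420],(400,400),interpolation=cv2.INTER_CUBIC)[:350]
cv2.imwrite("pics/g2.png",np.hstack([b,a]))
E
```

```text
scene [383.9544 151.446 ]
scene [385.2024 140.4357]
scene [383.625  154.3521]
scene [377.9227 148.812 ]
scene [390.0258 154.1526]
wrist [324.852  237.0882]
wrist [324.8955 266.41  ]
wrist [324.8425 230.6884]
wrist [356.2187 237.3419]
wrist [293.49   236.5138]
```

View pics/g2.png

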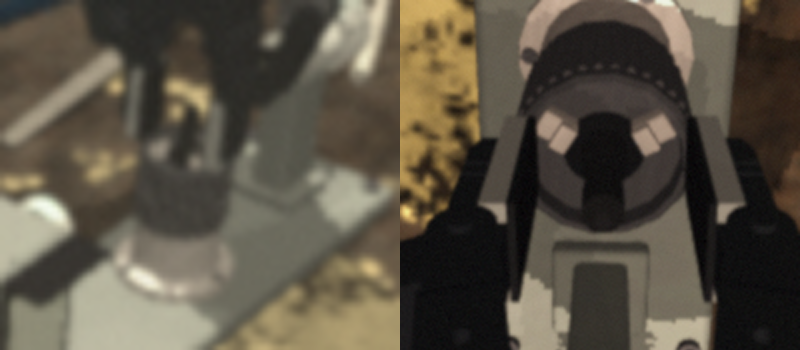

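The crops show the finger tips level with the sleeve's top (tips near wrist (285,247) and (375,247)). They closed above the sleeve without touching it. So the open pads stand farther back than assumed, and I'll open, lower and close again.

Request:
send_rows --targets "0 0 0 0 50; 0 0 0 0 50; 0 0 0 0 50; 0 0 8 0 50; 0 0 14 0 50; 0 0 14 0 90; 0 0 14 0 140; 0 0 14 0 150; 0 0 14 0 150; 0 0 14 0 150" --newtons 20

```text
time: 5.35
ee_pos: [0.5794, -0.1193, 0.0406]
tcp_rot: [-179.8, -0.0, 97.4]
wrist_force: [-9.7, 0.1, 5.3]
opening: 0.0442
grasp_force: 21.1
```

Request:
send_rows --targets "0 -2 0 0 255; 0 -2 0 0 255; 0 -2 0 0 255; 0 -2 0 8 255; 0 -2 0 16 255; 0 -2 0 24 255; 0 -2 0 32 255; 0 -2 0 40 255; 0 -2 0 40 255" --newtons 70

```text
time: 6.48
ee_pos: [0.5814, -0.1197, 0.0411]
tcp_rot: [179.8, -0.1, 57.3]
wrist_force: [8.2, -1.6, 0.6]
opening: 0.0426
grasp_force: 71.0
```

```bash
python3 - <<'E'
from h import *
o=bot.get_obs(); print(o)
E
```

```text
{'time': 6.475, 'q': array([-11.6397,  10.5002,  -1.4235,  77.835 ,   0.013 , 111.0212]), 'qd': array([-0.0314, -0.069 ,  0.0852,  0.0685, -0.0012, -2.8737]), 'joint_efforts': array([  0.0078, -57.9954,  43.0245,   2.8659,  -0.2741,   0.7583]), 'ee_pos': array([ 0.5814, -0.1197,  0.0411]), 'tcp_rot': array([179.7794,  -0.0987,  57.3394]), 'wrist_force': array([ 8.2159, -1.6037,  0.6225]), 'torque': array([-0.0069, -1.1672, -0.0707]), 'grasp_force': 70.95765709877014, 'opening': 0.04260505289289066}
```

Request:
send_rows --targets "0 0 0 6 255; 0 0 0 12 255; 0 0 0 18 255; 0 0 0 18 255; 0 0 0 18 255"

```text
time: 7.1
ee_pos: [0.5821, -0.1203, 0.0411]
tcp_rot: [179.7, -0.2, 39.5]
wrist_force: [11.4, -3.9, -2.2]
opening: 0.0424
grasp_force: 71.1
```

```bash
python3 - <<'E'
from h import *
o=bot.get_obs(); print(o); im=camera("wrist"); cv2.imwrite("pics/t1.png",cv2.resize(im[190:390,220:420],(500,500),interpolation=cv2.INTER_CUBIC))
E
```

```text
{'time': 7.1, 'q': array([-11.6601,  10.5161,  -1.4027,  77.7524,  -0.0267, 128.8885]), 'qd': array([ 0.0218,  0.0555, -0.0351,  0.0563,  0.0662, -0.056 ]), 'joint_efforts': array([  1.1531, -59.0489,  42.1729,   4.666 ,   0.2714,   0.2582]), 'ee_pos': array([ 0.5821, -0.1203,  0.0411]), 'tcp_rot': array([179.7273,  -0.1857,  39.4518]), 'wrist_force': array([11.4098, -3.9208, -2.2478]), 'torque': array([-0.5241, -2.0174,  0.1883]), 'grasp_force': 71.13486528396606, 'opening': 0.042449281871625326}
```

View pics/t1.png

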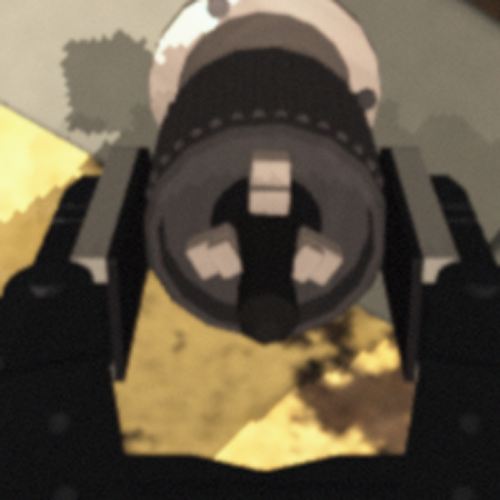

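Request:
send_rows --targets "1 2 0 5 255; 1 2 0 10 255; 1 2 0 15 255; 1 2 0 15 255"

```text
time: 7.65
ee_pos: [0.5825, -0.1209, 0.0411]
tcp_rot: [179.9, -0.1, 24.4]
wrist_force: [3.1, -4.1, 2.4]
opening: 0.0425
grasp_force: 71.9
```

```bash
python3 - <<'E'
from h import *
o=bot.get_obs(); print(o["q"][5],o["tcp_rot"],o["torque"],o["joint_efforts"],o["ee_pos"])
E
```

```text
143.8837806928338 [179.874   -0.1044  24.4084] [-0.3421 -0.4933  0.4889] [  1.4374 -57.0671  43.6714   1.392    0.4776   1.0085] [ 0.5825 -0.1209  0.0411]
```

Request:
send_rows --targets "0 0 0 0 255; 0 0 0 6 255; 0 0 0 12 255; 0 0 0 12 255; 0 0 0 12 255" --newtons 100

```text
time: 8.28
ee_pos: [0.5828, -0.1215, 0.0413]
tcp_rot: [179.8, -0.1, 12.5]
wrist_force: [3.6, -7.1, 2.8]
opening: 0.0415
grasp_force: 100.7
```

```bash
python3 - <<'E'
from h import *
o=bot.get_obs(); print(o["q"][5],o["tcp_rot"],o["torque"],o["joint_efforts"],o["ee_pos"])
im=camera("wrist"); cv2.imwrite("pics/t2.png",cv2.resize(im[190:390,220:420],(500,500),interpolation=cv2.INTER_CUBIC))
E
```

```text
155.8024543808701 [179.8359  -0.1498  12.468 ] [-1.0382 -0.7473  0.7215] [  3.0176 -56.4867  42.4218   2.1963   1.2639   0.77  ] [ 0.5828 -0.1215  0.0413]
```

View pics/t2.png

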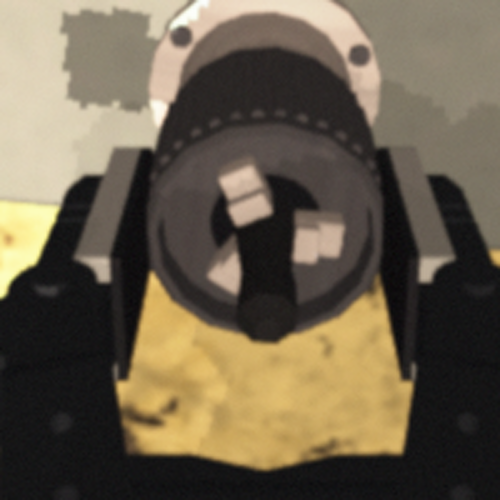

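The jaws stand in contact round the punch, the punch is central and upright, and the torque has risen to 0.72 N m. I'll let go and move over the rest.

Request:
send_rows --targets "0 0 0 0 0; 0 0 0 0 0; 0 0 0 0 0; 0 0 0 0 0; 0 0 -20 0 0; 0 0 -70 0 0; 0 0 -130 0 0; 0 0 -190 0 0; 0 0 -210 -5 0; 3 -40 -210 -15 0; 8 -95 -210 -25 0; 12 -150 -210 -35 0; 17 -205 -210 -45 0; 22 -260 -210 -55 0; 27 -315 -210 -65 0; 31 -360 -210 -75 0; 33 -388 -210 -85 0; 33 -388 -210 -90 0; 33 -388 -210 -90 0; 33 -388 -210 -90 0"

```text
time: 10.82
ee_pos: [0.5299, 0.2654, 0.2506]
tcp_rot: [180.0, -0.0, 102.3]
wrist_force: [-0.1, -0.9, -0.1]
opening: 0.0854
grasp_force: 0.0
```

```bash
python3 - <<'E'
from h import *
o=bot.get_obs(); im=camera("wrist"); cv2.imwrite("pics/b1.png",im); print(o["q"],o["ee_pos"],o["tcp_rot"])
import pickle; pickle.dump(o,open("o2.pkl","wb"))
K,P=model("wrist",o); hsv=cv2.cvtColor(im,cv2.COLOR_BGR2HSV)
def show(nm,m,z,mn):
    for c in cv2.findContours(m.astype(np.uint8),0,2)[0]:
        if cv2.contourArea(c)>mn:
            r=cv2.minAreaRect(c); b=cv2.boxPoints(r)
            W=[ray(K,P,p,z)[:2] for p in b]; print(nm,r,cv2.contourArea(c),np.mean(W,0),[ (np.round(np.linalg.norm(W[i]-W[i-1]),4),np.round(np.degrees(np.arctan2(*(W[i]-W[i-1])[::-1])),1)) for i in(0,1)])
h,s,v=[hsv[...,i].astype(int) for i in range(3)]
roi=np.zeros(h.shape,bool); roi[60:300,200:460]=1
show("green",roi&(h>35)&(h<95)&(s>18)&(v>90),.069,60)
show("wood",roi&(h<12)&(s>130)&(v>70),.028,800)
print(proj(K,P,[.531,.265,.069]),hsv[tuple(np.round(proj(K,P,[.531,.265,.069])[::-1]).astype(int))])
E
```

```text
[ 26.604   12.6551  24.3801 101.7215   0.0016 104.2951] [0.5299 0.2654 0.2506] [179.997   -0.0024 102.3089]
green ((332.0617370605469, 157.8029327392578), (22.932254791259766, 11.351081848144531), 85.60128784179688) 230.0 [0.5365 0.2717] [(np.float64(0.0249), np.float64(106.6)), (np.float64(0.012), np.float64(16.7))]
green ((327.7976989746094, 99.26264953613281), (23.204723358154297, 11.165714263916016), 86.42366790771484) 228.0 [0.5192 0.3294] [(np.float64(0.0225), np.float64(105.8)), (np.float64(0.0111), np.float64(15.7))]
wood ((329.1549072265625, 122.322998046875), (104.03571319580078, 47.36153030395508), 86.18592071533203) 4524.5 [0.5278 0.3001] [(np.float64(0.1181), np.float64(105.1)), (np.float64(0.0519), np.float64(15.9))]
[325.6494 162.8263] [ 60   3 187]
```

Request:
send_rows --targets "4.5 7 0 -3 0; 4.5 7 50 -3 60; 4.5 7 100 -3 120; 4.5 7 140 -3 155; 4.5 7 165 -3 155; 4.5 7 185 -3 155; 4.5 7 200 -3 155; 4.5 7 200 -3 155; 4.5 7 200 -3 155" --newtons 20

```text
time: 12.0
ee_pos: [0.5362, 0.2717, 0.0514]
tcp_rot: [179.9, -0.0, 105.4]
wrist_force: [0.0, -0.3, 0.3]
opening: 0.0335
grasp_force: 0.0
```

```bash
python3 - <<'E'
from h import *
o=bot.get_obs(); im=camera("wrist"); print(o["ee_pos"],o["tcp_rot"],o["opening"])
K,P=model("wrist",o); print("expected block top",proj(K,P,[.536,.2712,.069]),"tcp",proj(K,P,o["ee_pos"]))
cv2.imwrite("pics/b2.png",cv2.resize(im[130:370,200:440],(600,600),interpolation=cv2.INTER_CUBIC))
E
```

```text
[0.5362 0.2717 0.0514] [179.9345  -0.0141 105.4229] 0.033532517420900805
expected block top [324.2695 252.8926] tcp [324.8672 237.0281]
```

View pics/b2.png

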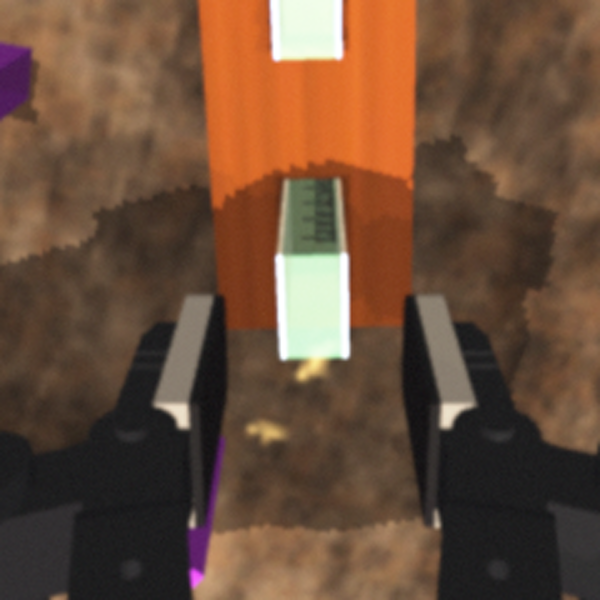

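The view shows the tall block with its scale, top face centred at crop (313,305), midway between the fingers at columns 217 and 410 and square to them. The tips are still above it, so I'll go down gently and close.

Request:
send_rows --targets "0 0 10 0 155; 0 0 20 0 155; 0 0 28 0 155; 0 0 33 0 155; 0 0 38 0 155; 0 0 38 0 155"

```text
time: 12.8
ee_pos: [0.5356, 0.2715, 0.0121]
tcp_rot: [-180.0, 0.0, 105.4]
wrist_force: [-0.2, -0.6, -0.4]
opening: 0.0333
grasp_force: 0.0
```

Request:
send_rows --targets "0 0 0 0 180; 0 0 0 0 200; 0 0 0 0 225; 0 0 0 0 255; 0 0 0 0 255; 0 0 0 0 255" --newtons 25

```text
time: 13.55
ee_pos: [0.536, 0.2717, 0.0128]
tcp_rot: [180.0, -0.0, 105.4]
wrist_force: [-0.3, 0.5, 4.2]
opening: 0.014
grasp_force: 27.0
```

Request:
send_rows --targets "0 0 -4 0 255; 0 0 -12 0 255; 0 0 -25 0 255; 0 0 -45 0 255; 0 0 -70 0 255; 0 0 -100 0 255; 0 0 -130 0 255; 0 0 -155 0 255; -15 -2 -170 0 255; -45 -7 -170 1 255; -85 -13 -170 3 255; -125 -19 -170 4 255; -165 -25 -170 6 255; -205 -31 -170 7 255; -245 -37 -170 8 255; -280 -43 -170 9 255; -310 -47 -170 9.6 255; -325 -49.6 -170 9.6 255; -325 -49.6 -170 9.6 255; -325 -49.6 -170 9.6 255" --newtons 30

```text
time: 16.05
ee_pos: [0.5744, -0.0542, 0.1825]
tcp_rot: [-180.0, -0.0, 95.9]
wrist_force: [-1.1, -0.0, -1.8]
opening: 0.0137
grasp_force: 29.3
```

```bash
python3 - <<'E'
from h import *
o=bot.get_obs(); im=camera("wrist"); cv2.imwrite("pics/c1.png",im); print(o["ee_pos"],o["tcp_rot"],o["opening"],o["grasp_force"])
K,P=model("wrist",o)
# chuck/lens/plate check & block in hand
hsv=cv2.cvtColor(im,cv2.COLOR_BGR2HSV); h,s,v=[hsv[...,i].astype(int) for i in range(3)]
m=((h>35)&(h<95)&(s>18)&(v>90)); m[:150]=0; m[:,:250]=0; m[:,400:]=0
for c in cv2.findContours(m.astype(np.uint8),0,2)[0]:
    if cv2.contourArea(c)>60: print("green",cv2.minAreaRect(c),cv2.contourArea(c))
t=cv2.cvtColor(camera("top"),cv2.COLOR_BGR2GRAY)
for n,X in(("top z",[o["ee_pos"][0],o["ee_pos"][1],o["ee_pos"][2]+.057]),): print(proj(K,P,X))
# base plate edges: low-saturation run along rows
for r in range(30,330,20):
    d=(s[r]<45)&(v[r]>70); w=np.where(d[200:460])[0]+200
    if len(w): print(r,w.min(),w.max(),len(w))
E
```

```text
[ 0.5744 -0.0542  0.1825] [-179.9942   -0.0161   95.8826] 0.013709018931476665 29.304496943950653
green ((325.5, 277.5), (29.0, 91.0), 0.0) 1570.5
[325.1134 299.5775]
30 247 387 134
50 248 386 129
70 247 386 127
110 282 365 44
130 283 364 75
150 283 364 81
170 304 304 1
190 310 310 1
210 288 364 4
250 333 350 4
290 308 343 8
310 308 342 10
```

Request:
send_rows --targets "0 -0.8 15 0 255; 0 -0.8 40 0 255; 0 -0.8 65 0 255; 0 -0.8 90 0 255; 0 -0.8 105 0 255; 0 -0.8 112 0 255; 0 -0.8 112 0 255; 0 -0.8 112 0 255; 0 -0.8 112 0 255; 0 -0.8 112 0 255"

```text
time: 17.4
ee_pos: [0.574, -0.055, 0.0709]
tcp_rot: [180.0, 0.0, 95.8]
wrist_force: [-0.9, 0.3, -0.8]
opening: 0.0134
grasp_force: 29.3
```

```bash
python3 - <<'E'
from h import *
o=bot.get_obs(); print(o["ee_pos"],o["tcp_rot"],o["wrist_force"],o["opening"],o["grasp_force"])
im=camera("wrist"); cv2.imwrite("pics/d1.png",im); K,P=model("wrist",o)
hsv=cv2.cvtColor(im,cv2.COLOR_BGR2HSV); h,s,v=[hsv[...,i].astype(int) for i in range(3)]
m=((h>35)&(h<95)&(s>18)&(v>90)); m[:150]=0; m[:,:250]=0; m[:,400:]=0
for c in cv2.findContours(m.astype(np.uint8),0,2)[0]:
    if cv2.contourArea(c)>200: print("green",cv2.boundingRect(c))
# plate and lens in this view: near rows
for r in range(5,200,15):
    d=(s[r]<45)&(v[r]>70); w=np.where(d[180:480])[0]+180
    if len(w)>30: print(r,w.min(),w.max(),len(w),"mid",ray(K,P,((w.min()+w.max())/2,r),.015)[:2])
# block's top and bottom edges expected at the grasp: centre z
bz=o["ee_pos"][2]+.0282
print("est. centre z",bz,"top-near edge px",proj(K,P,[o["ee_pos"][0],o["ee_pos"][1]+.012,bz+.028]),"bottom-near",proj(K,P,[o["ee_pos"][0],o["ee_pos"][1]+.012,bz-.028]),"top-far",proj(K,P,[o["ee_pos"][0],o["ee_pos"][1]-.012,bz+.028]))
E
```

```text
[ 0.574  -0.055   0.0709] [179.9588   0.0083  95.8452] [-0.9025  0.2664 -0.7786] 0.01340970704743354 29.304930567741394
green (311, 219, 30, 105)
20 218 441 41 mid [0.5649 0.0626]
35 218 445 44 mid [0.567  0.0545]
65 229 444 49 mid [0.572  0.0377]
80 243 441 58 mid [0.5765 0.0292]
170 265 381 73 mid [ 0.5703 -0.031 ]
est. centre z 0.09913981888028445 top-near edge px [328.3138 272.6638] bottom-near [327.1893 217.6139] top-far [322.3112 322.7461]
```

The block in hand lies at rows 219–324, against 218–323 predicted, so its height, tilt and centring agree with the estimate. The lateral error against the plate's midline is about 1 mm.

```bash
python3 -c "
from workcell import ticket
print(ticket.job_done())"
```

```text
the job is handed in; nothing more can be done
None
```

I handed the job in at about 17 s: I tightened the chuck on the punch and let go, and the gripper is holding the tall block upright in the light path, about 1 mm off the midline by the last picture. I judged the jaws' grip only from the picture and the rising torque, and the hand-in returned no verdict.

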